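# Ready the sanitiser: pail off its hook, safety cap off the jug

## Task

Get the sanitiser ready for dosing: first lift the steel measuring pail up and off its hook, set it down upright in the middle of the round blue mat and let go of it. Then take the red push-and-turn safety cap off the yellow jug: grip it, press it down, keep it pressed while turning it anticlockwise to its stop, and lift it straight off. Finish while still holding the cap in the gripper, level, still and about 5 to 10 cm straight above the jug's neck, and do not disturb the other things on the bench.

Things in the scene. Friction and masses are not known exactly. Their poses are not given: they have to be found in the camera images.
- jug: yellow sanitiser jug, fixed in a steel cradle on the bench: it cannot turn or slip. Origin on the bench under the neck axis, z up, x from the neck to the carrying handle. Body 150 mm long (x -45 to 105 mm), 100 wide, 135 high; handle at x 38 to 103 mm, up to 167 mm high; a 60 mm wide collar round the neck, top 172 mm high, stops the pressed cap. Place and yaw vary.
- neck (a point): centre of the seated cap's underside, on the neck axis, 178.5 mm above the bench, axes as the jug's. Two lugs in the cap catch under the neck's rim: the cap will not turn or lift until pressed down 4 mm (hard stop at 6.5). A spring pushes it up: 6 N at rest, 11 N at 4 mm, 14 N at the stop. The neck reaches 31 mm above this point with the cap off.
- cap: red round ribbed push-and-turn cap, loose, 60 g, 58 mm across, 34 mm high. Origin at the centre of its underside, z up; the white arrow on top lies along x, within 3 degrees of the jug's x when locked. Kept pressed it turns only anticlockwise seen from above, about 70 degrees to a hard stop; from 52 degrees to the stop (60 is best) it is free to lift straight up.
- cap_top (a point): centre of the cap's top face, 34 mm above its origin, 212.5 mm above the bench when locked. Grip the round cap from above in any direction, TCP about 10 mm under this face
- liner (a joint): spring disc under the cap: 0 with the cap locked and at rest, grows in metres as the cap is pressed down (0.0065 at the stop), -0.002 when the cap is off
- pail: steel measuring pail, loose, 100 to 210 g: cup 62 mm across at the rim, 54 at the foot, 55 high; rigid arched handle of 7 mm rod, its level top bar along the pail's y axis (underside 111.5 mm, top 118.5 mm above the origin). Origin at the centre of its underside, z up. It starts hanging by the bar on the hook, underside 62.5 mm above the bench, axes as the hook stand's.
- pail_grip (a point): point to grip on the upright black block on the middle of the pail's bar, 142.5 mm above the pail's origin. The block is 22 mm (pail x) by 14 mm (pail y), its top 159.5 mm above the origin; close the fingers along the pail's y axis
- hook_stand: steel hook stand, fixed. Origin on the bench under the low point of the hook, where the pail hangs; z up; x points from there to the post (193 mm high, 14 mm thick, 90 mm away, round foot of 80 mm). The open, upturned end of the hook points to -x. Place and yaw vary.
- hook_low (a point): axis of the hook's 8 mm rod at its low point, 170 mm above the bench, where the pail's bar rests. The upturned tip ends 30 mm towards the stand's -x and 16 mm higher: raise the pail about 30 mm (22 to 42: higher, the cup's rim meets the rod), then move it 80 mm or so towards -x to be off the hook
- mat: round blue mat, fixed, 110 mm across, 6 mm thick; origin at the centre of its underside on the bench
- bowl: steel bowl, 110 mm across, 50 mm high, loose bystander, leave it alone; origin at the centre of its underside
- jar: glass jar with green lid, 64 mm across, 85 mm high, loose bystander, leave it alone; origin at the centre of its underside
- oil_bottle: green glass bottle, 66 mm across, 200 mm high, loose bystander, leave it alone; origin at the centre of its underside
- can: food tin, 74 mm across, 110 mm high, loose bystander, leave it alone; origin at the centre of its underside
- tub: white plastic tub, 90 x 90 x 80 mm, loose bystander, leave it alone; origin at the centre of its underside
- spatula: spatula lying flat, loose bystander, leave it alone
- brush: brush lying flat, loose bystander, leave it alone

How it is judged:
On the way, in this order (a step that is already met when the one before it is completed fails the run):
1. the pail is lifted off the hook in the gripper (contact force between the fingers and pail above 0.5 N and contact force between pail and hook_stand below 0.05 N and horizontal distance between pail and hook_stand above 0.05 m), for 0.1 s.
2. the gripper carries the pail down upright to within 14 mm of the mat (not dropped) (horizontal distance between pail and mat below 0.035 m and angle between pail's own z axis and vertical below 0.12 rad and z of pail in the frame of mat between 0.002 and 0.02 m and contact force between the fingers and pail above 0.3 N), for 0.04 s.
3. the pail stands on the mat, let go (horizontal distance between pail and mat below 0.035 m and angle between pail's own z axis and vertical below 0.12 rad and z of pail in the frame of mat between 0.002 and 0.01 m and contact force between the fingers and pail below 0.05 N and linear speed of pail below 0.02 m/s), for 0.2 s.
4. the gripped cap is pressed down against its spring, not yet turned (value of joint liner above 0.003 m and angle between the x axis of cap and the x axis of jug, either way round below 0.35 rad and contact force between the fingers and cap above 1 N), for 0.04 s.
5. the gripped cap is turned free, still on the neck (angle between the x axis of cap and the x axis of jug, either way round above 0.8 rad and horizontal distance between cap and jug below 0.008 m and z of cap in the frame of jug below 0.1905 m and contact force between the fingers and cap above 1 N), for 0.04 s.
At the end, for the whole second after the job is handed in: Cap gripped, 35 to 160 mm above its seat, within 30 mm of the neck axis, within 11 degrees of level, under 3 cm/s, not touching the jug; pail on the mat, within 35 mm of its centre, within 7 degrees of upright, at rest, not touched by the fingers (all of step 3 and z of cap in the frame of jug between 0.2135 and 0.3385 m and horizontal distance between cap and jug below 0.03 m and angle between cap's own z axis and vertical below 0.2 rad and linear speed of cap below 0.03 m/s and contact force between the fingers and cap above 1 N and contact force between cap and jug below 0.05 N); the arm keeps its last pose, push and grip.
It fails at once if one of the seven bystanders is shifted by more than 30 mm (distance of any of bowl, jar, oil_bottle, can, tub, spatula, brush from where it was at the start of the episode above 0.03 m).
It also fails if it takes over 58 s, if anything falls off the work surface, if the arm or the gripper's body presses on something with over 40 N, if the wrist force passes 120 N, or if a joint passes its speed limit or range.

## Robot

A 6-joint arm with a two-finger parallel gripper is mounted at the origin on the work surface. World frame = base frame: x ahead of the robot, y to its left, z up, the work surface at z = 0. Lengths are in m, angles in rad, forces in N, time in s.
With the tool pointing down it reaches from about 0.35 to 0.875 m from the base axis. Payload 15.5 kg.
Tool frame: the origin (TCP) lies between the finger pads, 19 mm behind the fingertips; this is the grasp point; z points along the fingers, y is the line along which they close (so a half turn about z gives the same grasp; the last joint's range is limited). The gripper opens to 85 mm and grips with 20 to 120 N. Pads are 22 mm wide; open, the fingers measure 114 mm over their backs; the gripper's body (76 mm by 85 mm) begins 54 mm behind the grasp point. The pads swing forward as they close: fully open they stand 13 mm farther back than shut.
Start: joints at [1.163, 0.494, 1.345, -0, 1.302, -0.096], TCP at [0.192, 0.595, 0.25] pointing down, gripper open.
Joint ranges: [-2.91, 2.91], [-0.82, 2.16], [0.22, 2.67], [-1.22, 4.37], [0.12, 2.79], [-3.08, 3.08]. Speed limits (rad/s): [1.89, 1.89, 2.57, 3.01, 3.01, 3.01].

## Interface

Orientations are given as a rotation vector (axis times angle).
In Python, from rig import ctrl gives the robot as it stands.
- The arm moves only by the tool steer_hand, called after "Call:" as a command line: name --pt "numbers of a row" for each row, then --argument value for the rest. Schema: {"type":"object","properties":{"segments":{"type":"array","items":{"type":"array","items":{"type":"number"},"minItems":4,"maxItems":4},"minItems":1,"maxItems":10},"finger_gap":{"type":"number"},"squeeze":{"type":"number"},"only":{"type":"string"},"quiet":{"type":"boolean"},"lines":{"type":"string"}},"required":["segments"],"additionalProperties":false}. segments is a list of rows, 1 to 10 of them, each of 4 numbers: dx, dy, dz in m, then a turn about the tool's z in rad; each row is the pose to reach, as a shift and turn from the pose commanded when the call began, along the tool's axes at that moment; what a row does not reach only later rows make up. A row lasts 1/8 s, in which the tool goes at most 0.0625 m and 0.188 rad, less where a joint would pass 70% of its speed; a pose out of reach is approached as far as the arm can. finger_gap is the opening from 0.0 (shut) to 1.0 (fully open), set as the call begins (left out keeps the last). The fingers move at their own pace and stop on an object; squeeze is the grip in N (left out, the last holds). Time passes only in rows, so rows that do not move let the fingers close. The tool returns the time, the measured TCP pose, the force, the opening and the grip force at its end. only (a regular expression) keeps the lines of the reply that match it, lines (a string "A,B") keeps lines A to B, and quiet returns only ok. Input that does not fit is refused with a message, and nothing moves.
- ctrl.get_state(): the state, without advancing time (a new reading comes with each control period).
- ctrl.capture(name): name is "side" or "top"; returns a dict with "color" (400x640x3 uint8, red, green, blue), "z_map" (400x640 float32, m along the optical axis (not along the pixel's ray), 0 where there is no reading), "fx", "fy", "cx", "cy" (pixels), "camera_from_world" (4x4, takes a point from world to camera coordinates). Camera axes: x right, y down, z forward; pixel columns grow to the right and rows downward; lengths in m; the calibration is good to about 2 mm. A picture is of the moment at which its call begins.
- ctrl.sign_off(): hands the job in; it is judged then, once.
The state is a dict: "t": time; "joints": joint angles; "qvel": joint speeds; "joint_torque": joint torques, N m; "ee_pos": TCP position; "eef_rot": TCP orientation; "contact_force": force on the tool from outside, world axes, zero at the start; "torque": the same for the moment, N m; "finger_gap": opening from 0.0 (shut) to 1.0 (fully open); "grasp_force": force on a finger pad.
Only numpy, scipy, OpenCV 4.12 (cv2) and the standard library are available. Lean on these libraries where they do the work, as an engineer would, in place of code of your own. Each camera call takes 0.05 s, during which the arm holds its last target. There are 200 camera calls.

## Working session

There is one attempt and no reset: what is moved stays moved. The work goes in short steps, Python scripts to look and compute and a tool call to move; the robot and the scene stay as the last step left them, time stands still between calls to the robot, and variables do not carry over. Pictures are saved under pics/ and viewed, at most 10 in all, crops included, and the job is handed in when it is done.

```bash
ls; mkdir -p pics
```

Create h.py:
```python
import numpy as np, cv2
from rig import ctrl
from scipy.spatial.transform import Rotation as R
def snap(n):
    c=ctrl.capture(n); return c
def cloud(c):
    z=c["z_map"]; v,u=np.indices(z.shape)
    P=np.stack([(u-c["cx"])*z/c["fx"],(v-c["cy"])*z/c["fy"],z],-1)
    T=np.linalg.inv(c["camera_from_world"]); W=P@T[:3,:3].T+T[:3,3]
    W[z==0]=np.nan; return W
def ray(c,u,v,h):
    T=np.linalg.inv(c["camera_from_world"]); d=T[:3,:3]@np.array([(u-c["cx"])/c["fx"],(v-c["cy"])/c["fy"],1]); o=T[:3,3]
    return o+d*(h-o[2])/d[2]
def totool(dw):
    s=ctrl.get_state(); return R.from_rotvec(s["eef_rot"]).inv().apply(dw)
```

Run:
```python
from h import *
s=ctrl.get_state(); print(s)
for n in("top","side"):
    c=snap(n); np.savez(f"{n}0.npz",**c); cv2.imwrite(f"pics/{n}0.png",c["color"][...,::-1])
    print(n,c["fx"],np.linalg.inv(c["camera_from_world"]).round(3))
```

```text
pics
rig.py
{'t': 0.0, 'joints': array([ 1.16247539e+00,  4.94203419e-01,  1.34615712e+00, -5.86577985e-06,
        1.30250087e+00, -9.55329933e-02]), 'qvel': array([ 1.50152877e-03,  3.80699281e-04, -9.35333742e-04,  3.75217873e-04,
       -6.89715653e-04,  2.60351321e-05]), 'joint_torque': array([-1.69086643e-04, -8.82178974e+01, -3.83872604e+01, -1.79964059e-04,
        1.01641272e-02, -2.52414281e-05]), 'ee_pos': array([0.19219839, 0.59434461, 0.24937885]), 'eef_rot': array([-4.89274793e-01, -3.10294347e+00,  1.93207124e-03]), 'contact_force': array([ 0.29774312,  0.51268583, -0.70365368]), 'torque': array([-0.02358475, -0.01476992, -0.01380856]), 'grasp_force': 0.0, 'finger_gap': 0.9972857323153973}
top 468.1867885537986 [[-0.027 -0.996  0.09   0.422]
 [-1.     0.027 -0.005 -0.004]
 [ 0.003 -0.09  -0.996  1.91 ]
 [ 0.     0.     0.     1.   ]]
side 444.5581561262729 [[ 0.909 -0.314  0.274  0.17 ]
 [-0.417 -0.689  0.593 -0.894]
 [ 0.003 -0.653 -0.758  1.278]
 [ 0.     0.     0.     1.   ]]
```

View pics/top0.png

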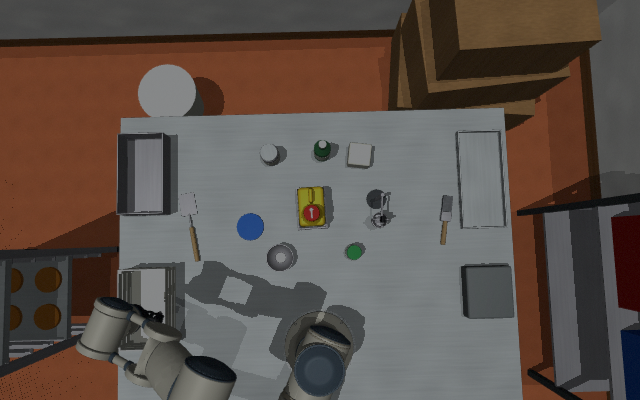

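View pics/side0.png

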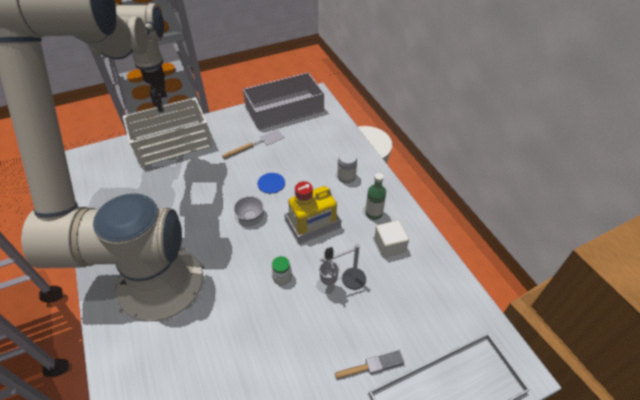

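The top view shows the mat at (250,227), the cap at (312,213), the stand foot at (376,199) and the pail at (380,219). In the side view, the pail's block is at (329,253), the post top at (357,248) and the cap at (304,191). Next I'll measure these and zoom in on the stand.

Run:
```python
from h import *
t=dict(np.load("top0.npz"));s=dict(np.load("side0.npz"))
a=cv2.resize(t["color"][175:245,340:420],None,fx=5,fy=5,interpolation=cv2.INTER_CUBIC)
b=cv2.resize(s["color"][230:300,305:385],None,fx=5,fy=5,interpolation=cv2.INTER_CUBIC)
cv2.imwrite("pics/z0.png",np.hstack([a,b])[...,::-1])
for n,c,roi in(("top",t,(340,175,420,245)),("side",s,(305,230,385,300))):
    W=cloud(c); hsv=cv2.cvtColor(c["color"],cv2.COLOR_RGB2HSV)
    H,S,V=[hsv[...,i].astype(int) for i in range(3)]
    z=W[...,2]
    def rep(l,m,h):
        m=m&(W[...,0]>.3)
        k,lab,st,ce=cv2.connectedComponentsWithStats(m.astype(np.uint8)); 
        if k<2: print(n,l,'none');return
        i=1+np.argmax(st[1:,4]); mm=lab==i
        (u,v),r=cv2.minEnclosingCircle(np.argwhere(mm)[:,::-1].astype(np.float32))
        print(n,l,st[i],ce[i].round(1),"med",np.nanmedian(W[mm],0).round(4),"ray",ray(c,*ce[i],h).round(4),"circ",ray(c,u,v,h).round(4))
    rep("mat",(H>105)&(H<130)&(S>150),.006)
    red=((H<6)|(H>174))&(S>150)
    rep("captop",red&(z>.195),.2125)
    rep("yellow",(H>20)&(H<32)&(S>150),.135)
    rep("yhandle",(H>20)&(H<32)&(S>150)&(z>.15),.167)
    rep("jar",(H>45)&(H<75)&(S>150)&(z>.07),.085)
    u0,v0,u1,v1=roi; box=np.zeros(z.shape,bool);box[v0:v1,u0:u1]=1
    rep("block",box&(V<60)&(z>.19),.222)
    rep("standhigh",box&(z>.15),.19)
    for v in range(v0,v1,2):
        if n=="top": print(v,(z[v,u0+20:u0+56:2]*1000).round().tolist())
```

```text
top mat [237 213  27  27 548] [249.8 226.3] med [0.4803 0.2641 0.0059] ray [0.4801 0.2646 0.006 ] circ [0.4806 0.2645 0.006 ]
top captop [304 205  15  16 158] [311.1 212.7] med [0.5164 0.0128 0.2126] ray [0.5172 0.0123 0.2125] circ [0.5178 0.0125 0.2125]
top yellow [298 187  27  40 759] [310.8 204.5] med [0.562  0.0143 0.1346] ray [0.5529 0.0134 0.135 ] circ [0.5458 0.0126 0.135 ]
top yhandle [309 188   4  15  51] [310.4 195.4] med [0.5827 0.0148 0.1649] ray [0.5845 0.014  0.167 ] circ [0.586  0.0134 0.167 ]
top jar [347 246  14  13 147] [353.8 252. ] med [ 0.3675 -0.148   0.0849] ray [ 0.3676 -0.1475  0.085 ] circ [ 0.3675 -0.1475  0.085 ]
top block [380 216   6   6  31] [382.9 218.5] med [ 0.4872 -0.2461  0.2207] ray [ 0.4885 -0.2459  0.222 ] circ [ 0.4887 -0.2459  0.222 ]
top standhigh [372 193  19  35 128] [381.6 211.9] med [ 0.4945 -0.2473  0.1829] ray [ 0.5143 -0.2466  0.19  ] circ [ 0.5212 -0.2502  0.19  ]
175 [5.0, 5.0, -1.0, -2.0, 3.0, -4.0, -2.0, -7.0, 5.0, 5.0, 5.0, 1.0, 2.0, 1.0, 4.0, 0.0, -3.0, 9.0]
177 [3.0, -6.0, 1.0, -8.0, 2.0, 3.0, -4.0, 2.0, 3.0, -3.0, 0.0, 2.0, -8.
[... 3836 characters left out ...]
 0.2125]
side yellow [289 187  47  46 971] [312.2 206. ] med [ 0.5379 -0.0137  0.1332] ray [ 0.5378 -0.0127  0.135 ] circ [ 0.5332 -0.0297  0.135 ]
side yhandle [295 195  18  13  96] [303.2 202.1] med [ 0.5063 -0.0092  0.1645] ray [ 0.5072 -0.0099  0.167 ] circ [0.5143 0.0041 0.167 ]
side jar [274 258  14  13 152] [280.3 263.8] med [ 0.3671 -0.1485  0.0833] ray [ 0.3672 -0.1496  0.085 ] circ [ 0.3671 -0.1514  0.085 ]
side block [326 249   6   9  47] [328.5 253.1] med [ 0.4862 -0.2518  0.2126] ray [ 0.4818 -0.2585  0.222 ] circ [ 0.4819 -0.2582  0.222 ]
side standhigh [319 244  40  28 260] [337.1 254.4] med [ 0.4929 -0.2509  0.1797] ray [ 0.512  -0.2539  0.19  ] circ [ 0.5195 -0.2479  0.19  ]
```

View pics/z0.png

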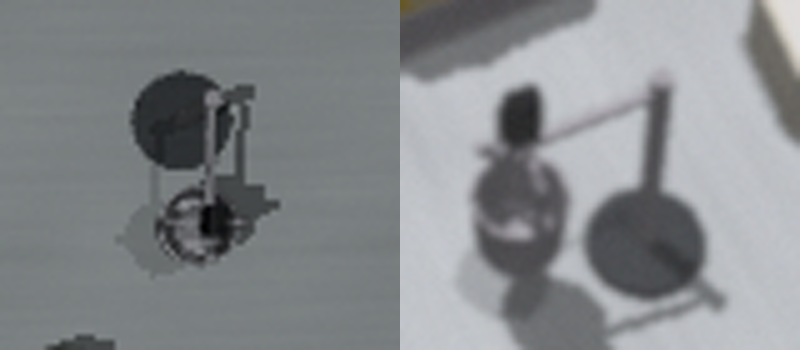

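The crop shows the post top about 1 px left of the block's column in the top view, so the stand's x axis is close to world +x. Next I'll get its yaw and the move vector.

Run:
```python
from h import *
t=dict(np.load("top0.npz"));s=dict(np.load("side0.npz"))
for n,c,roi in(("top",t,(362,185,400,232)),("side",s,(305,230,385,295))):
    W=cloud(c);V=c["color"].max(2).astype(int);u0,v0,u1,v1=roi
    box=np.zeros(V.shape,bool);box[v0:v1,u0:u1]=1
    foot=box&(W[...,2]<.03)&(V<75)
    k,lab,st,ce=cv2.connectedComponentsWithStats(foot.astype(np.uint8));i=1+np.argmax(st[1:,4])
    (u,v),r=cv2.minEnclosingCircle(np.argwhere(lab==i)[:,::-1].astype(np.float32))
    print(n,"foot",st[i],ray(c,u,v,.01).round(4), "cen",ray(c,*ce[i],.01).round(4))
    blk=box&(V<60)&(W[...,2]>.19); p=np.argwhere(blk)[:,::-1].astype(np.float32)
    print("blk",cv2.minAreaRect(p),ray(c,*p.mean(0),.2135).round(4), np.nanmean(W[blk],0).round(4))
    m=box&(W[...,2]>.165)&(V>75); P=W[m]
    # rod+post points
    q=P[(P[:,0]>.508)]
    f=np.polyfit(q[:,0],q[:,1],1);print("rod yaw deg",np.degrees(np.arctan(f[0])),"y at block",np.polyval(f,.488),len(q))
print("post top", ray(t,382,194.5,.193))
e=totool(np.array([.4885,-.247,.285])-ctrl.get_state()["ee_pos"]);print(e)
```

Call:
steer_hand --pt "0 0 -0.035 0" --pt "-0.04 -0.05 -0.035 -0.1" --pt "-0.08 -0.10 -0.035 -0.27" --pt "-0.12 -0.15 -0.035 -0.27" --pt "-0.16 -0.20 -0.035 -0.27" --pt "-0.2 -0.25 -0.035 -0.27" --pt "-0.24 -0.30 -0.035 -0.27" --pt "-0.28 -0.35 -0.035 -0.27" --pt "-0.32 -0.40 -0.035 -0.27" --pt "-0.34 -0.44 -0.035 -0.27" --finger_gap 1.0 --squeeze 60

```text
t: 1.35
ee_pos: [0.381, 0.0693, 0.285]
eef_rot: [0.068, 3.14, -0.0]
contact_force: [0.4, 0.5, -0.3]
finger_gap: 1.001
grasp_force: 0.0
```

Create go.py:
```python
import sys
from h import *
a=list(map(float,sys.argv[1:])); s=ctrl.get_state(); Rm=R.from_rotvec(s["eef_rot"])
h=np.degrees(np.arctan2(*Rm.as_matrix()[[1,0],1]))
print("pos",s["ee_pos"].round(4),"yhead",h.round(2),"j6",s["joints"][5].round(2),"gap",round(s["finger_gap"],3),"gf",s["grasp_force"],"F",s["contact_force"].round(1))
if len(a)>=3: print("tool shift",totool(np.array(a[:3])-s["ee_pos"]).round(4), "turn",np.radians(h-a[3]).round(3) if len(a)>3 else "")
```

```bash
python3 go.py .4887 -.2465 .285 87.5
```

```text
pos [0.381  0.0693 0.285 ] yhead 87.53 j6 -1.5 gap 1.001 gf 0.0 F [ 0.4  0.5 -0.3]
tool shift [-1.212e-01 -3.109e-01  1.000e-04] turn 0.0
```

Call:
steer_hand --pt "-0.02 -0.05 0 0" --pt "-0.04 -0.10 0 0" --pt "-0.06 -0.15 0 0" --pt "-0.08 -0.20 0 0" --pt "-0.1 -0.25 0 0" --pt "-0.115 -0.29 0 0" --pt "-0.1212 -0.3109 0 0" --pt "-0.1212 -0.3109 0 0"

```text
t: 2.35
ee_pos: [0.4881, -0.2449, 0.2846]
eef_rot: [-0.069, -3.14, -0.001]
contact_force: [0.2, 0.2, -1.0]
finger_gap: 1.0
grasp_force: 0.0
```

```bash
python3 go.py .4887 -.2465 .208 87.5
```

Run:
```python
from h import *
c=snap("side");cv2.imwrite("pics/s1.png",cv2.resize(c["color"][180:300,270:400],None,fx=5,fy=5,interpolation=cv2.INTER_CUBIC)[...,::-1])
```

```text
pos [ 0.4881 -0.2449  0.2846] yhead 87.48 j6 -2.1 gap 1.0 gf 0.0 F [ 0.2  0.2 -1. ]
tool shift [-0.0007 -0.0016  0.0766] turn -0.0
```

View pics/s1.png

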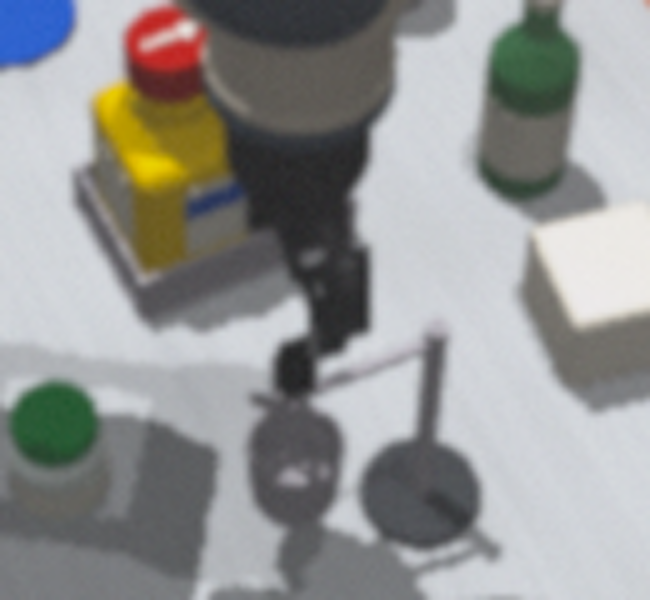

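The side view shows the open fingers around (330,290) above the block at (295,365), and the rod and post are clear. I'll go down and close.

Call:
steer_hand --pt "0 -0.0013 0.025 0" --pt "0 -0.0013 0.05 0" --pt "0 -0.0013 0.067 0" --pt "0 -0.0013 0.0766 0" --pt "0 -0.0013 0.0766 0"

```text
t: 3.02
ee_pos: [0.4879, -0.2448, 0.2083]
eef_rot: [-0.066, -3.14, -0.001]
contact_force: [0.1, -0.4, 0.7]
finger_gap: 1.001
grasp_force: 0.0
```

```bash
python3 go.py
```

```text
pos [ 0.4879 -0.2448  0.2083] yhead 87.59 j6 -2.1 gap 1.001 gf 0.0 F [ 0.1 -0.4  0.7]
```

Call:
steer_hand --pt "0 0 0 0" --pt "0 0 0 0" --pt "0 0 0 0" --pt "0 0 0 0" --pt "0 0 0 0" --pt "0 0 0 0" --pt "0 0 0 0" --pt "0 0 0 0" --finger_gap 0.0 --squeeze 60

```text
t: 4.03
ee_pos: [0.4882, -0.2457, 0.2085]
eef_rot: [0.067, 3.141, -0.0]
contact_force: [0.2, 1.3, 4.8]
finger_gap: 0.152
grasp_force: 60.2
```

```bash
python3 go.py
```

```text
pos [ 0.4882 -0.2457  0.2085] yhead 87.55 j6 -2.1 gap 0.152 gf 60.242425203323364 F [0.2 1.3 4.8]
```

Call:
steer_hand --pt "0 0 -0.01 0" --pt "0 0 -0.02 0" --pt "0 0 -0.03 0" --pt "0 0 -0.031 0" --pt "0 0 -0.031 0"

```text
t: 4.65
ee_pos: [0.4881, -0.2457, 0.2394]
eef_rot: [0.067, 3.141, -0.0]
contact_force: [0.1, 0.4, -1.5]
finger_gap: 0.155
grasp_force: 59.6
```

```bash
python3 go.py .398 -.2427 .2395
```

```text
pos [ 0.4881 -0.2457  0.2394] yhead 87.55 j6 -2.1 gap 0.155 gf 59.59508657455444 F [ 0.1  0.4 -1.5]
tool shift [ 0.0901 -0.0009 -0.0001] turn
```

Call:
steer_hand --pt "0.015 0 0 0" --pt "0.03 0 0 0" --pt "0.05 0 0 0" --pt "0.07 0 0 0" --pt "0.09 0 0 0" --pt "0.09 0 -0.03 0" --pt "0.09 0 -0.07 0" --pt "0.09 0 -0.12 0" --pt "0.09 0 -0.145 0" --pt "0.09 0 -0.145 0"

```text
t: 5.9
ee_pos: [0.3979, -0.2421, 0.3856]
eef_rot: [0.068, 3.139, -0.003]
contact_force: [0.2, -0.3, -2.8]
finger_gap: 0.154
grasp_force: 59.6
```

```bash
python3 go.py .4803 .2644 .384
```

Run:
```python
from h import *
c=snap("side");cv2.imwrite("pics/s2.png",cv2.resize(c["color"][130:300,230:400],None,fx=3.5,fy=3.5,interpolation=cv2.INTER_CUBIC)[...,::-1])
```

```text
pos [ 0.3979 -0.2421  0.3856] yhead 87.53 j6 -2.2 gap 0.154 gf 59.55179214477539 F [ 0.2 -0.3 -2.8]
tool shift [-0.0605  0.5096  0.0009] turn
```

View pics/s2.png

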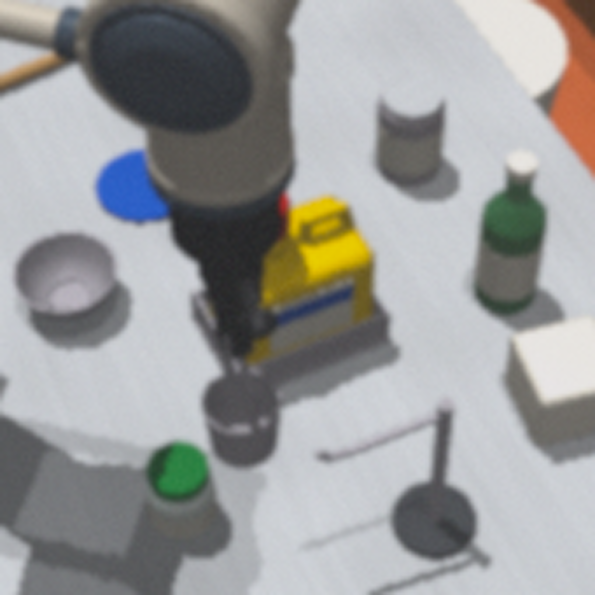

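The pail is off the hook and upright in the gripper at (240,420); the hook is empty. Next I'll carry it to the mat.

Call:
steer_hand --pt "0 0.02 0 0" --pt "0 0.06 0 0" --pt "0 0.11 0 0" --pt "0 0.16 0 0" --pt "0 0.21 0 0" --pt "0 0.26 0 0" --pt "0 0.31 0 0" --pt "0 0.36 0 0" --pt "-0.01 0.4 0 0" --pt "-0.03 0.44 0 0"

```text
t: 7.2
ee_pos: [0.4454, 0.1985, 0.3833]
eef_rot: [-0.065, -3.139, 0.001]
contact_force: [0.8, -0.0, -1.9]
finger_gap: 0.154
grasp_force: 59.5
```

Call:
steer_hand --pt "-0.015 0.03 0 0" --pt "-0.025 0.05 0 0" --pt "-0.0305 0.0696 0 0" --pt "-0.0305 0.0696 0 0" --pt "-0.0305 0.0696 0 0"

```text
t: 7.82
ee_pos: [0.4799, 0.2644, 0.3841]
eef_rot: [-0.067, -3.14, 0.001]
contact_force: [0.2, -1.3, -1.7]
finger_gap: 0.153
grasp_force: 59.5
```

```bash
python3 go.py .4803 .2644 .160
```

```text
pos [0.4799 0.2644 0.3841] yhead 87.55 j6 -1.13 gap 0.153 gf 59.510348439216614 F [ 0.2 -1.3 -1.7]
tool shift [-6.000e-04  1.000e-04  2.241e-01] turn
```

Call:
steer_hand --pt "0 0 0.03 0" --pt "0 0 0.07 0" --pt "0 0 0.11 0" --pt "0 0 0.15 0" --pt "0 0 0.18 0" --pt "0 0 0.205 0" --pt "0 0 0.22 0" --pt "0 0 0.224 0" --pt "0 0 0.224 0"

```text
t: 8.95
ee_pos: [0.4807, 0.2647, 0.1609]
eef_rot: [0.067, 3.14, 0.0]
contact_force: [-0.1, 1.1, -1.7]
finger_gap: 0.156
grasp_force: 59.4
```

```bash
python3 go.py
```

```text
pos [0.4807 0.2647 0.1609] yhead 87.54 j6 -1.13 gap 0.156 gf 59.42512035369873 F [-0.1  1.1 -1.7]
```

Call:
steer_hand --pt "0 0 0.002 0" --pt "0 0 0.004 0" --pt "0 0 0.006 0" --pt "0 0 0.0075 0" --pt "0 0 0.0075 0" --pt "0 0 0.0075 0"

```text
t: 9.7
ee_pos: [0.4805, 0.2647, 0.1529]
eef_rot: [0.067, 3.141, 0.0]
contact_force: [0.3, -0.7, -1.9]
finger_gap: 0.157
grasp_force: 59.4
```

```bash
python3 go.py
```

Run:
```python
from h import *
c=snap("side");cv2.imwrite("pics/s3.png",cv2.resize(c["color"][100:230,210:340],None,fx=4,fy=4,interpolation=cv2.INTER_CUBIC)[...,::-1])
```

```text
pos [0.4805 0.2647 0.1529] yhead 87.55 j6 -1.13 gap 0.157 gf 59.433138370513916 F [ 0.3 -0.7 -1.9]
```

View pics/s3.png

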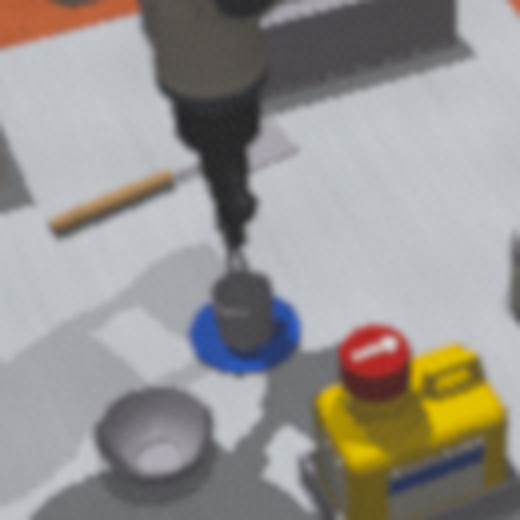

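The pail is upright at (245,310), just above the middle of the mat at (245,333). I'll lower it in 1 mm steps until the force shows contact.

Call:
steer_hand --pt "0 0 0.001 0" --pt "0 0 0.001 0"

```text
t: 10.0
ee_pos: [0.4807, 0.2648, 0.1524]
eef_rot: [0.067, 3.14, 0.001]
contact_force: [-2.5, -0.7, 7.6]
finger_gap: 0.153
grasp_force: 60.8
```

```bash
python3 go.py
```

```text
pos [0.4807 0.2648 0.1524] yhead 87.55 j6 -1.13 gap 0.153 gf 60.82697153091431 F [-2.5 -0.7  7.6]
```

Call:
steer_hand --pt "0 0 0.001 0" --pt "0 0 0.001 0"

```text
t: 10.25
ee_pos: [0.481, 0.2649, 0.1524]
eef_rot: [0.067, 3.139, 0.001]
contact_force: [-5.5, -2.4, 25.1]
finger_gap: 0.154
grasp_force: 63.5
```

```bash
python3 go.py
```

```text
pos [0.481  0.2649 0.1524] yhead 87.55 j6 -1.13 gap 0.154 gf 63.468568325042725 F [-5.5 -2.4 25.1]
```

Call:
steer_hand --pt "0 0 -0.0012 0" --pt "0 0 -0.0012 0"

```text
t: 10.5
ee_pos: [0.4807, 0.2648, 0.1524]
eef_rot: [0.067, 3.14, 0.0]
contact_force: [-1.6, -0.7, 6.9]
finger_gap: 0.15
grasp_force: 60.8
```

```bash
python3 go.py
```

```text
pos [0.4807 0.2648 0.1524] yhead 87.55 j6 -1.13 gap 0.15 gf 60.81786632537842 F [-1.6 -0.7  6.9]
```

Call:
steer_hand --pt "0 0 0 0" --pt "0 0 0 0" --pt "0 0 0 0" --pt "0 0 0 0" --pt "0 0 0 0" --pt "0 0 0 0" --pt "0 0 0 0" --pt "0 0 0 0" --finger_gap 1.0 --squeeze 20

```text
t: 11.5
ee_pos: [0.4805, 0.2647, 0.1521]
eef_rot: [0.067, 3.141, 0.0]
contact_force: [0.1, 0.8, -0.4]
finger_gap: 0.997
grasp_force: 0.0
```

Call:
steer_hand --pt "0 0 -0.01 0" --pt "0 0 -0.03 0" --pt "0 0 -0.06 0" --pt "0 0 -0.1 0" --pt "0 0 -0.13 0" --pt "0 0 -0.13 0"

```text
t: 12.25
ee_pos: [0.4814, 0.2651, 0.285]
eef_rot: [0.067, 3.137, 0.003]
contact_force: [-0.2, 0.2, -0.9]
finger_gap: 1.002
grasp_force: 0.0
```

```bash
python3 go.py .5173 .0125 .27 50
```

Run:
```python
from h import *
for n in("side","top"):
    c=snap(n);np.savez(f"{n}4.npz",**c)
c=dict(np.load("side4.npz"))
cv2.imwrite("pics/s4.png",cv2.resize(c["color"][100:230,210:340],None,fx=4,fy=4,interpolation=cv2.INTER_CUBIC)[...,::-1])
# cap centre via top, side: red pixels ray onto top plane, split depth-filtered
t=dict(np.load("top4.npz"))
for c in(t,c):
    W=cloud(c);hsv=cv2.cvtColor(c["color"],cv2.COLOR_RGB2HSV).astype(int)
    red=((hsv[...,0]<6)|(hsv[...,0]>174))&(hsv[...,1]>130)
    wh=(hsv[...,1]<110)&(hsv[...,2]>120)
    near=np.hypot(W[...,0]-.5165,W[...,1]-.01)<.035
    q=(red|wh)&near&(W[...,2]>.2)
    p=np.argwhere(q)[:,::-1].astype(np.float32)
    (u,v),r=cv2.minEnclosingCircle(p); print("cap",len(p),ray(c,u,v,.2125),ray(c,*p.mean(0),.2125))
    y=np.argwhere(wh&near&(W[...,2]>.2))[:,::-1]
    if len(y): P=np.array([ray(c,a,b,.2125) for a,b in y]); w,vv=np.linalg.eigh(np.cov(P[:,:2].T)); print("arrow yaw",np.degrees(np.arctan2(vv[1,1],vv[0,1])),P.mean(0),len(y))
```

```text
pos [0.4814 0.2651 0.285 ] yhead 87.55 j6 -1.13 gap 1.002 gf 0.0 F [-0.2  0.2 -0.9]
tool shift [-0.0466 -0.2509  0.0146] turn 0.655
cap 183 [0.51781152 0.01250701 0.2125    ] [0.51744327 0.01245881 0.2125    ]
arrow yaw -174.88624294062708 [0.51970453 0.01215228 0.2125    ] 24
cap 202 [0.5151895  0.00734794 0.2125    ] [0.51528477 0.00633398 0.2125    ]
arrow yaw 173.024420112808 [0.51714022 0.01638608 0.2125    ] 52
```

View pics/s4.png

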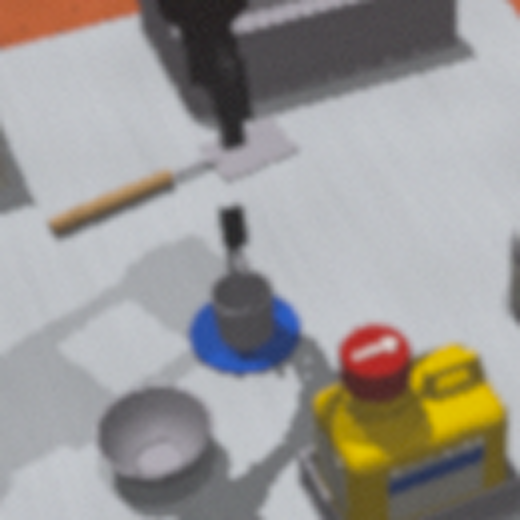

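The pail stands upright on the mat, released, with its base near (245,340). Both views put the cap at about (0.5175, 0.0125). I'll move over it, turned to a heading of 50°.

Call:
steer_hand --pt "-0.008 -0.04 0 0" --pt "-0.015 -0.08 0 -0.0" --pt "-0.022 -0.12 0 0.15" --pt "-0.03 -0.16 0 0.3" --pt "-0.036 -0.2 0 0.45" --pt "-0.042 -0.23 0 0.6" --pt "-0.0466 -0.2509 0 0.655" --pt "-0.0466 -0.2509 0.012 0.655" --pt "-0.0466 -0.2509 0.0146 0.655"

```text
t: 13.48
ee_pos: [0.5154, 0.0126, 0.2659]
eef_rot: [-1.071, -2.95, 0.001]
contact_force: [-0.0, 0.3, 0.2]
finger_gap: 1.001
grasp_force: 0.0
```

```bash
python3 go.py .5176 .0125 .2025 50
```

```text
pos [0.5154 0.0126 0.2659] yhead 50.08 j6 -0.97 gap 1.001 gf 0.0 F [-0.   0.3  0.2]
tool shift [-0.0019  0.0014  0.0634] turn 0.001
```

Call:
steer_hand --pt "0 0 0.01 0" --pt "0 0 0.02 0" --pt "0 0 0.02 0" --pt "0 0 0.02 0"

```text
t: 13.98
ee_pos: [0.5164, 0.0122, 0.2476]
eef_rot: [1.074, 2.952, 0.0]
contact_force: [-0.7, 0.2, -0.4]
finger_gap: 0.999
grasp_force: 0.0
```

```bash
python3 go.py .5176 .0125 .2025 50
```

```text
pos [0.5164 0.0122 0.2476] yhead 50.03 j6 -0.97 gap 0.999 gf 0.0 F [-0.7  0.2 -0.4]
tool shift [-0.0007  0.001   0.0451] turn 0.001
```

Call:
steer_hand --pt "-0.0007 0.001 0.015 0" --pt "-0.0007 0.001 0.03 0" --pt "-0.0007 0.001 0.04 0" --pt "-0.0007 0.001 0.045 0" --pt "-0.0007 0.001 0.045 0"

```text
t: 14.6
ee_pos: [0.5174, 0.0123, 0.2022]
eef_rot: [-1.074, -2.952, 0.0]
contact_force: [0.5, 0.1, 0.9]
finger_gap: 1.002
grasp_force: 0.0
```

```bash
python3 go.py
```

```text
pos [0.5174 0.0123 0.2022] yhead 50.02 j6 -0.96 gap 1.002 gf 0.0 F [0.5 0.1 0.9]
```

Call:
steer_hand --pt "0 0 0 0" --pt "0 0 0 0" --pt "0 0 0 0" --pt "0 0 0 0" --pt "0 0 0 0" --finger_gap 0.0 --squeeze 60

```text
t: 15.22
ee_pos: [0.5182, 0.0127, 0.2031]
eef_rot: [1.073, 2.951, 0.002]
contact_force: [2.2, 5.8, 5.3]
finger_gap: 0.666
grasp_force: 62.9
```

```bash
python3 go.py
```

```text
pos [0.5182 0.0127 0.2031] yhead 50.02 j6 -0.96 gap 0.666 gf 62.890418116003275 F [2.2 5.8 5.3]
```

Gripped: the gap of about 57 mm matches the 58 mm cap, and the side force is small. Next, press.

Call:
steer_hand --pt "0 0 0.002 0" --pt "0 0 0.004 0" --pt "0 0 0.0055 0" --pt "0 0 0.0055 0" --pt "0 0 0.0055 0"

```text
t: 15.85
ee_pos: [0.5183, 0.0127, 0.198]
eef_rot: [1.073, 2.95, 0.002]
contact_force: [0.2, 5.3, 12.2]
finger_gap: 0.66
grasp_force: 63.7
```

```bash
python3 go.py
```

```text
pos [0.5183 0.0127 0.198 ] yhead 50.01 j6 -0.96 gap 0.66 gf 63.653531447052956 F [ 0.2  5.3 12.2]
```

The cap is pressed about 5 mm at 12 N, which matches the spring. Now I'll turn it anticlockwise (negative about tool z) while keeping it pressed.

Call:
steer_hand --pt "0 0 0.0005 -0.1" --pt "0 0 0.0005 -0.22" --pt "0 0 0.0005 -0.34" --pt "0 0 0.0005 -0.46" --pt "0 0 0.0005 -0.58" --pt "0 0 0.0005 -0.7" --pt "0 0 0.0005 -0.82" --pt "0 0 0.0005 -0.94" --pt "0 0 0.0005 -1.05" --pt "0 0 0.0005 -1.05"

```text
t: 17.1
ee_pos: [0.5186, 0.0122, 0.1977]
eef_rot: [-0.553, 3.09, -0.001]
contact_force: [1.2, 0.5, 13.1]
finger_gap: 0.666
grasp_force: 63.7
```

```bash
python3 go.py
```

Run:
```python
from h import *
print(ctrl.get_state()["torque"])
c=snap("side");np.savez("side5.npz",**c);cv2.imwrite("pics/s5.png",cv2.resize(c["color"][160:230,270:350],None,fx=6,fy=6,interpolation=cv2.INTER_CUBIC)[...,::-1])
```

```text
pos [0.5186 0.0122 0.1977] yhead 110.29 j6 -2.02 gap 0.666 gf 63.69654469192028 F [ 1.2  0.5 13.1]
[ 0.15722662 -0.01294074  0.01451451]
```

View pics/s5.png

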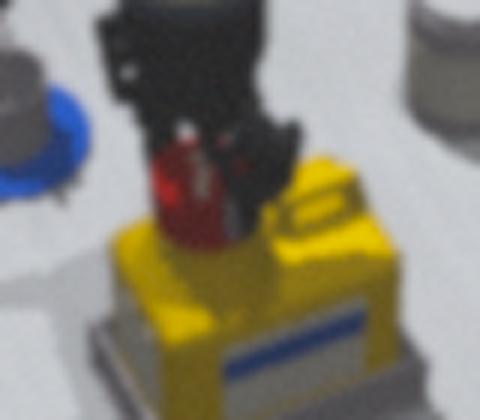

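The white arrow now points up at (190,150) instead of right, so the cap turned with the gripper by about 60°. I'll lift slowly.

Call:
steer_hand --pt "0 0 -0.003 0" --pt "0 0 -0.006 0" --pt "0 0 -0.01 0" --pt "0 0 -0.014 0" --pt "0 0 -0.014 0"

```text
t: 17.77
ee_pos: [0.5174, 0.0123, 0.2106]
eef_rot: [-0.55, 3.093, -0.0]
contact_force: [0.7, 0.4, 0.1]
finger_gap: 0.662
grasp_force: 63.8
```

```bash
python3 go.py
```

```text
pos [0.5174 0.0123 0.2106] yhead 110.18 j6 -2.01 gap 0.662 gf 63.81262606009841 F [0.7 0.4 0.1]
```

Call:
steer_hand --pt "0 0 -0.01 0" --pt "0 0 -0.025 0" --pt "0 0 -0.045 0" --pt "0 0 -0.06 0" --pt "0 0 -0.068 0" --pt "0 0 -0.068 0" --pt "0 0 -0.068 0" --pt "0 0 -0.068 0" --pt "0 0 -0.068 0" --pt "0 0 -0.068 0"

```text
t: 19.02
ee_pos: [0.5174, 0.0124, 0.2783]
eef_rot: [0.55, -3.093, -0.0]
contact_force: [-0.4, 0.3, 0.6]
finger_gap: 0.662
grasp_force: 64.7
```

```bash
python3 go.py
```

Run:
```python
from h import *
c=snap("side");cv2.imwrite("pics/s6.png",cv2.resize(c["color"][110:240,220:350],None,fx=4,fy=4,interpolation=cv2.INTER_CUBIC)[...,::-1])
```

```text
pos [0.5174 0.0124 0.2783] yhead 110.18 j6 -2.01 gap 0.662 gf 64.67102788388729 F [-0.4  0.3  0.6]
```

View pics/s6.png

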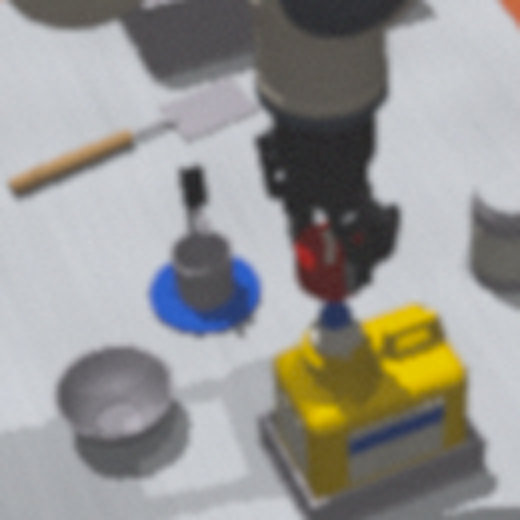

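The cap at (322,262) is held level above the bare neck at (337,325), and the pail stands on the mat at (205,275). I'll hand in.

```bash
python3 -c "
from rig import ctrl
print(ctrl.sign_off())"
```

```text
the job is handed in; nothing more can be done
None
```

I handed the job in at about 19 s: the pail stands released and upright on the mat, and the gripper holds the cap level about 75 mm above the jug's neck; no pass/fail verdict came back.

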